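# Balance the stirring paddle across the spoon rest

### The arm

A 6-joint arm with a two-finger parallel gripper is mounted at the origin on a cart in front of the work surface, level with it; the furniture and walls round the work are solid. World frame = base frame: x ahead of the robot, y to its left, z up, the work surface at z = 0. Lengths are in m, angles in degrees, forces in N, time in s.
With the tool pointing down it reaches from about 0.4 to 0.825 m from the base axis. Payload 7 kg.
Tool frame: the origin (TCP) lies midway between the tips of the shut fingers; the grasp point (between the pads) lies 19 mm behind it; z points along the fingers, y is the line along which they close (so a half turn about z gives the same grasp; the last joint's range is limited). The gripper opens to 88 mm and grips with 3 to 60 N. Pads are 19 mm wide; open, the fingers measure 130 mm over their backs; the gripper's body (78 mm by 193 mm) begins 47 mm behind the grasp point.
Start: joints at [82.34, 20.546, 0.682, 0, -70.136, -16.507], TCP at [0.276, 0.616, 0.227] pointing down, gripper open.
Joint ranges: [-176.03, 176.03], [-82.01, 121.73], [-58.28, 71.71], [-173.87, 95.51], [-174.79, -0.11], [-173.66, 173.66]. Speed limits (degrees/s): [136.94, 136.94, 172.46, 180, 180, 180].

### API

Orientations are given as [roll, pitch, yaw] about the fixed x, y, z axes, in that order (R = Rz(yaw) Ry(pitch) Rx(roll)).
In Python, from plant import ctrl gives the robot as it stands.
- The arm moves only by the tool arm_command, never from a script. Its argument "steps" is a list of rows, each an object with "translation": the shift along the tool's x, y, z in mm, a list of three; "rotation": the turn, a rotation vector about the tool's x, y, z in units of 5 degrees (1.0 is 5 degrees), a list of three; "claw": the finger opening in mm, from 0 to 87.6. In form: [{"translation": [x, y, z], "rotation": [rx, ry, rz], "claw": claw}, ...]. A call has 1 to 5 rows; each row is the pose to reach, as a shift and turn from the pose commanded when the call began, along the tool's axes at that moment; what a row does not reach only later rows make up. A row lasts 1/10 s, in which the tool goes at most 50 mm and 8.59 degrees, less where a joint would pass 70% of its speed; a pose out of reach is approached as far as the arm can. A call with a gripper value outside its range is refused whole. The fingers move at their own pace and stop on an object; the grip force is fixed at half the most. Time passes only in rows, so rows that repeat a pose let the fingers close. It gives the time, the measured TCP pose, the force, the opening and the grip force at its end, in the units of the state.
- ctrl.get_obs(): the state, without advancing time (a new reading comes with each control period).
- ctrl.snapshot(name): name is "side" or "top"; returns (picture, depth): 384x512x3 uint8, red, green, blue; 384x512 float32, m along the optical axis (not along the pixel's ray), 0 where there is no reading.
- ctrl.calibration(name): a dict with "vertical_fov" (degrees; the focal length in pixels is half the picture's height over the tangent of half this angle, whatever the lens; pixels are square), "cx", "cy" (the principal point, pixels), "rvec" (rotation vector, rad) and "tvec" (3), from world to camera coordinates, as OpenCV has them. Camera axes: x right, y down, z forward; pixel columns grow to the right and rows downward; lengths in m; the calibration is good to about 2 mm. A picture is of the moment at which its call begins. calibration takes no time and is no camera call.
- ctrl.close_job(): hands the job in; it is judged then, once.
The state is a dict: "clock": time; "joint_pos": joint angles; "qvel": joint speeds; "tau": joint torques, N m; "tool_pos": TCP position; "orientation": TCP orientation; "force": force on the tool from outside, world axes, zero at the start; "moment": the same for the moment, N m; "opening": finger opening in m; "gripper_force": force on a finger pad.
Only numpy, scipy, OpenCV 4.12 (cv2) and the standard library are available. Lean on these libraries where they do the work, as an engineer would, in place of code of your own. Each camera call takes 0.05 s, during which the arm holds its last target. There are 200 camera calls.

### The job

Pick up the wooden stirring paddle and lay it flat across the cork-topped ridge of the white spoon rest, crosswise to the ridge, so that it balances there level by itself with both ends clear of the worktop; its red band marks the balance point. Let go of it, and leave the gas lighter, the tin and the tape roll where they are.

Things in the scene. Friction and masses are not known exactly. Their poses are not given: they have to be found in the camera images.
- paddle_band (a point): Loose wooden paddle, 300 mm long, 110-210 g, flat on the worktop. Point: its centre of mass, inside the handle at the middle of the 14 mm wide red band, 12 mm above the flat underside. x runs to the blade, z up. Pale handle, 24 mm wide and high: from x -186 to +34 mm. Dark blade, 70 mm wide, 14 mm thick, same underside: on to +114 mm. Half length is 36 mm off, at -x, and does not balance.
- rest_ridge (a point): White stoneware spoon rest, fixed: 62 x 74 mm foot, thin post, and a flat cork-topped ridge 80 mm above the worktop. Point: centre of the ridge's top face, 28 mm along x by 60 mm along y. The ridge runs along y; x is the level direction across it, along which the paddle shall lie (blade at either end). z up.
- gas_lighter: Bystander: gas lighter, 243 x 23 x 28 mm, black grip and thin metal tube, lying on the worktop; origin at the middle of its underside.
- soup_tin: Bystander: low green and gold food tin, 75 mm diameter, 58 mm high, standing; origin at the centre of its underside.
- tape_roll: Bystander: roll of buff tape lying flat, 96 mm diameter, 25 mm high; origin at the centre of its underside.
Not all that is in view belongs to the job. Leave any pink look-alike of the part that bears rest_ridge alone.

How it is judged (in metres and radians):
At the end, for the whole second after the job is handed in: The released paddle stays on the rest's cork ridge, flat side down, level within 8 degrees, square across the ridge within 20 degrees (blade either way), its red band within 18 mm of the ridge's centre across the ridge and 30 mm along it; lighter, tin and tape each within 40 mm of their starts (angle between paddle_band's own z axis and vertical below 0.14 rad and angle between the x axis of paddle_band and the x axis of rest_ridge, either way round below 0.35 rad and x of paddle_band in the frame of rest_ridge between -0.018 and 0.018 m and y of paddle_band in the frame of rest_ridge between -0.03 and 0.03 m and z of paddle_band in the frame of rest_ridge between 0.007 and 0.018 m); the robot touches nothing.
It fails at once if the gas lighter is displaced by more than 40 mm (distance of gas_lighter from where it was at the start of the episode above 0.04 m).
It fails at once if the tin is displaced by more than 40 mm (distance of soup_tin from where it was at the start of the episode above 0.04 m).
It fails at once if the tape roll is displaced by more than 40 mm (distance of tape_roll from where it was at the start of the episode above 0.04 m).
It also fails if it takes over 35 s, if anything falls off the work surface, if the arm or the gripper's body presses on something with over 40 N, if the wrist force passes 120 N, or if a joint passes its speed limit or range.

## Working session

There is one attempt and no reset: what is moved stays moved. The work goes in short steps, Python scripts to look and compute and a tool call to move; the robot and the scene stay as the last step left them, time stands still between calls to the robot, and variables do not carry over. Pictures are saved under pics/ and viewed, at most 10 in all, crops included, and the job is handed in when it is done.

Besides the shell and the picture viewer there is one more tool, called as a command line: name --argument value ..., lists and objects as JSON in quotes. arm_command: Moves the arm, as the interface text tells. Its arguments: {"type":"object","properties":{"steps":{"type":"array"}},"required":["steps"]}

```bash
mkdir -p pics; cat > h.py <<'E'
import numpy as np,cv2
from plant import ctrl
def cal(n):
    c=ctrl.calibration(n);f=192/np.tan(np.radians(c["vertical_fov"])/2)
    R=cv2.Rodrigues(np.array(c["rvec"],float))[0];return f,c["cx"],c["cy"],R,np.array(c["tvec"],float).ravel()
def cloud(n,d):
    f,cx,cy,R,t=cal(n);v,u=np.mgrid[:384,:512]
    P=np.stack([(u-cx)/f*d,(v-cy)/f*d,d],-1);W=(P-t)@R;W[d==0]=np.nan;return W
def ray(n,u,v,z):
    f,cx,cy,R,t=cal(n);o=-R.T@t;r=R.T@np.array([(u-cx)/f,(v-cy)/f,1]);return o+r*(z-o[2])/r[2]
def shot(n,name):
    p,d=ctrl.snapshot(n);cv2.imwrite(f"pics/{name}.png",p[:,:,::-1]);np.save(f"{name}.npy",d);return p,d
E
python3 - <<'E'
from h import *
for n in("top","side"):
    p,d=shot(n,n+"0");f,cx,cy,R,t=cal(n);print(n,f,cx,cy,-R.T@t,R[2],ctrl.calibration(n))
o=ctrl.get_obs();print(o)
cv2.imwrite("pics/both.png",cv2.resize(np.vstack([cv2.imread("pics/top0.png"),cv2.imread("pics/side0.png")]),(400,600)))
E
```

```text
top 386.2742238462848 254.16506138394993 192.75459647124327 [ 0.34814375 -0.09199311  0.9163584 ] [ 0.16468026 -0.0101322  -0.98629496] {'vertical_fov': 52.85991750878432, 'cx': 254.16506138394993, 'cy': 192.75459647124327, 'rvec': array([ 2.14492573, -2.13488606,  0.18872223]), 'tvec': array([-0.1032982 ,  0.49374008,  0.84553518])}
side 394.2381735227001 258.48160160495337 192.2819364876807 [ 0.89548553 -0.17178444  0.80854171] [-0.46826654  0.0887815  -0.87911563] {'vertical_fov': 51.93357616446723, 'cx': 258.48160160495337, 'cy': 192.2819364876807, 'rvec': array([ 2.07558544,  1.76166109, -0.43399368]), 'tvec': array([ 0.01200509, -0.41606141,  1.14537885])}
{'clock': 0.1, 'joint_pos': array([ 8.23390601e+01,  2.05873518e+01,  6.39054804e-01, -1.80751440e-02,
       -7.01353570e+01, -1.65066809e+01]), 'qvel': array([-0.02456628, -0.0988928 ,  0.10125529,  0.14284876,  0.05768108,
        0.15960394]), 'tau': array([-9.53299823e-04, -5.84162629e+01,  2.93749630e+01,  7.01538831e+00,
        1.01461881e-02, -4.21699770e-05]), 'tool_pos': array([0.27619622, 0.61542868, 0.22571532]), 'orientation': array([ 1.79914965e+02, -7.47822011e-03, -2.41737695e+01]), 'force': array([-0.17985039,  0.00048792,  0.40760281]), 'moment': array([ 0.03383799, -0.01063114, -0.01502816]), 'gripper_force': 0.0, 'opening': 0.08759896240152203}
```

View pics/top0.png

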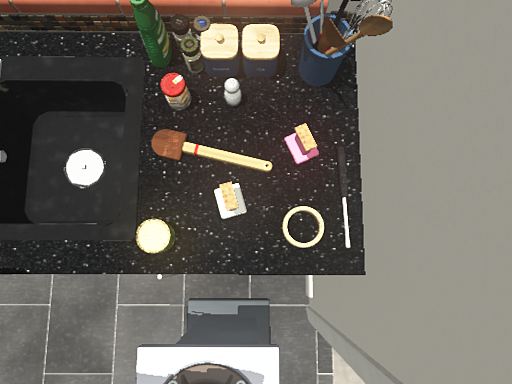

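View pics/side0.png

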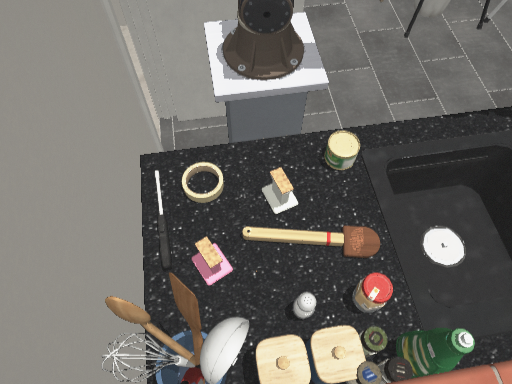

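Top: paddle blade at (168,145), red band (197,149), handle end (271,166); white rest's cork at (229,196); pink decoy (304,140); tin (154,236), tape (303,227), lighter (345,195). Side shows the same from the far end. Next I measure with the depth.

```bash
python3 - <<'E'
from h import *
def rect(P,tag):
    m,s,a=cv2.minAreaRect((P[:,:2]*1000).astype(np.float32));b=cv2.boxPoints((m,s,a))
    print(tag,len(P),np.round(m,1),np.round(s,1),round(a,1),"medz",np.round(np.median(P[:,2])*1000,1))
for n,ridge,pad in(("top",(210,170,250,222),(150,125,277,176)),("side",(255,160,305,217),(236,220,385,262))):
    d=np.load(n+"0.npy");W=cloud(n,d);im=cv2.imread(f"pics/{n}0.png").astype(int)
    def sel(b,lo,hi):
        M=np.zeros(d.shape,bool);M[b[1]:b[3],b[0]:b[2]]=1;return M&(W[...,2]>lo)&(W[...,2]<hi)
    rect(W[sel(ridge,.072,.09)],n+" ridge")
    rect(W[sel(pad,.019,.032)],n+" handle");rect(W[sel(pad,.007,.018)],n+" blade")
    B,G,Rr=im[...,0],im[...,1],im[...,2]
    red=sel(pad,.017,.034)&(Rr>140)&(G<90)&(B<90)
    P=W[red];v,u=np.where(red);print("red",len(P),np.round(np.mean(P,0)*1000,1),u.mean(),v.mean())
    h=W[sel(pad,.019,.032)][:,:2];c=h.mean(0);e=np.linalg.svd(h-c)[2][0];print("dir",e,np.degrees(np.arctan2(e[1],e[0])))
    for q in [W[sel((0,0,512,384),.004,.5)]]:
        k=(abs(q[:,0]-.45)<.2)&(abs(q[:,1])<.35)
a=cv2.imread("pics/top0.png")[120:225,145:285];b=cv2.imread("pics/side0.png")[155:265,230:390]
cv2.imwrite("pics/c.png",np.vstack([cv2.resize(a,(400,300),interpolation=3),cv2.resize(b,(400,275),interpolation=3)]))
E
```

```text
top ridge 346 [481.7 -44.7] [59.9 27.8] 16.1 medz 79.7
top handle 881 [593.2  -8.8] [276.1  24.5] 76.5 medz 23.6
top blade 917 [600.3   1.1] [298.9  70.2] 79.5 medz 13.5
red 21 [605.6  42.5  22.9] 194.1904761904762 147.71428571428572
dir [0.23334719 0.97239348] 76.50578443918425
side ridge 342 [485.  -44.9] [60.7 28.4] 15.7 medz 78.2
side handle 1005 [590.  -37.2] [217.7  24.2] 76.5 medz 22.4
side blade 1203 [599.9   1.4] [297.8  69.9] 76.9 medz 12.6
red 30 [607.7  36.4  22.7] 327.9 236.9
dir [-0.23288691 -0.97250382] -103.46709580894225
```

View pics/c.png

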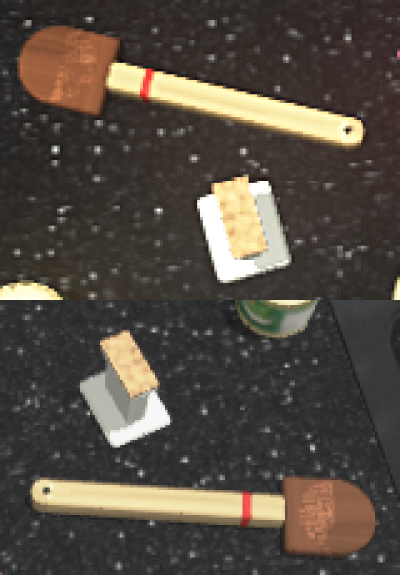

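Crop: red band at top-picture (196,149) / side-picture (328,238); cork ridge long axis about 16° off world x, centre near (483,-45) mm. Next: band position, clearance for the gripper body, and the first move.

```bash
cat >> h.py <<'E'
from scipy.spatial.transform import Rotation as Ro
def go(p,yaw):
    o=ctrl.get_obs();T=Ro.from_euler("xyz",o["orientation"],degrees=True)
    tr=T.inv().apply(np.array(p)-o["tool_pos"]*1000);rv=(T.inv()*Ro.from_euler("xyz",[180,0,yaw],degrees=True)).as_rotvec(degrees=True)/5
    print("trans",np.round(tr,1),"rot",np.round(rv,2),"f",np.round(o["force"],1),"pos",np.round(o["tool_pos"]*1000,1),np.round(o["orientation"],1),"t",o["clock"])
E
python3 - <<'E'
from h import *
print(ray("top",196,148.9,.024)*1000,ray("side",328.3,238.1,.024)*1000)
g=np.array([.607,.037]);a=np.radians(-13.5);c=np.array([np.cos(a),np.sin(a)]);n=np.array([-c[1],c[0]])
for k in("top","side"):
    W=cloud(k,np.load(k+"0.npy"));q=W[(W[...,2]>.05)&(W[...,2]<.4)];d=q[:,:2]-g;x=d@c;y=d@n
    m=(abs(x)<.13)&(abs(y)<.08)
    print(k,m.sum(), [np.round(r*1000) for r in np.c_[x,y,q[:,2]][m][::40]])
go([607,37,130],-103.5)
E
```

```text
[602.33351224  37.88202668  24.        ] [611.0170713   36.16441098  24.        ]
top 310 [array([130.,  79.,  86.]), array([120.,  72.,  85.]), array([110.,  76.,  88.]), array([110.,  57.,  86.]), array([118.,  52.,  62.]), array([94., 77., 84.]), array([96., 63., 76.]), array([91., 70., 67.])]
side 317 [array([94., 71., 86.]), array([102.,  69.,  85.]), array([109.,  56.,  87.]), array([112.,  68.,  85.]), array([115.,  77.,  86.]), array([120.,  52.,  80.]), array([126.,  55.,  88.]), array([129.,  58.,  84.])]
trans [538.7 392.1  96.4] rot [ 1.000e-02 -1.000e-02  1.587e+01] f [-0.2  0.   0.4] pos [276.2 615.4 225.7] [179.9  -0.  -24.2] t 0.1
```

arm_command --steps '[{"translation": [39,28,7],"rotation": [0,0,1.1],"claw": 87},{"translation": [77,56,14],"rotation": [0,0,2.2],"claw": 87},{"translation": [115,84,20],"rotation": [0,0,3.3],"claw": 87},{"translation": [154,112,27],"rotation": [0,0,4.5],"claw": 87},{"translation": [192,140,34],"rotation": [0,0,5.6],"claw": 87}]'

```text
clock: 0.6
tool_pos: [0.3947, 0.4076, 0.1921]
orientation: [180.0, -0.0, -52.4]
force: [0.5, 1.1, -0.3]
opening: 0.0866
gripper_force: 0.0
```

```bash
python3 -c "
from h import *
go([607,37,130],-103.5)"
```

```text
trans [423.1  57.9  62.2] rot [ 0.   -0.   10.22] f [ 0.5  1.1 -0.3] pos [394.7 407.6 192.1] [180.   -0.  -52.4] t 0.6
```

arm_command --steps '[{"translation": [47,6,7],"rotation": [0,0,1.14],"claw": 87},{"translation": [94,13,14],"rotation": [0,0,2.27],"claw": 87},{"translation": [141,19,21],"rotation": [0,0,3.4],"claw": 87},{"translation": [188,26,28],"rotation": [0,0,4.5],"claw": 87},{"translation": [235,32,35],"rotation": [0,0,5.7],"claw": 87}]'

```text
clock: 1.1
tool_pos: [0.5135, 0.2024, 0.1572]
orientation: [180.0, -0.0, -80.9]
force: [1.8, 0.9, -0.4]
opening: 0.0871
gripper_force: 0.0
```

```bash
python3 -c "
from h import *
go([607,37,130],-103.5)"
```

```text
trans [178.1 -66.1  27.2] rot [ 0.   -0.    4.52] f [ 1.8  0.9 -0.4] pos [513.5 202.4 157.2] [180.   -0.  -80.9] t 1.1
```

arm_command --steps '[{"translation": [42,-16,6],"rotation": [0,0,1.1],"claw": 87},{"translation": [85,-32,12],"rotation": [0,0,2.2],"claw": 87},{"translation": [128,-48,18],"rotation": [0,0,3.3],"claw": 87},{"translation": [165,-61,24],"rotation": [0,0,4.2],"claw": 87},{"translation": [178,-66,27],"rotation": [0,0,4.5],"claw": 87}]'

```text
clock: 1.6
tool_pos: [0.6076, 0.0361, 0.1293]
orientation: [179.9, -0.1, -103.5]
force: [-0.4, 0.5, -0.6]
opening: 0.0871
gripper_force: 0.0
```

```bash
python3 -c "
from h import *
go([607,37,3],-103.5)
shot('side','side1');shot('top','top1')
cv2.imwrite('pics/s1.png',cv2.resize(cv2.imread('pics/side1.png')[120:310,210:420],None,fx=3,fy=3,interpolation=3))"
```

```text
trans [ -0.9   0.6 126.3] rot [ 0.02 -0.01  0.  ] f [-0.4  0.5 -0.6] pos [607.6  36.1 129.3] [ 1.799e+02 -1.000e-01 -1.035e+02] t 1.6
```

View pics/s1.png

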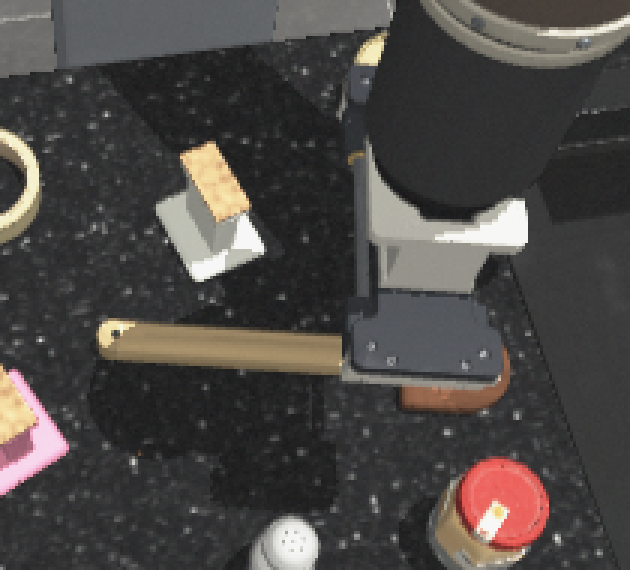

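The gripper sits over the band, roughly at crop (390,360), aligned with the handle; jar (490,530) and ridge (215,180) are clear. Descending and closing.

arm_command --steps '[{"translation": [0,0,40],"rotation": [0,0,0],"claw": 87},{"translation": [0,0,75],"rotation": [0,0,0],"claw": 87},{"translation": [0,0,100],"rotation": [0,0,0],"claw": 87},{"translation": [0,0,118],"rotation": [0,0,0],"claw": 87},{"translation": [0,0,125],"rotation": [0,0,0],"claw": 87}]'

```text
clock: 2.2
tool_pos: [0.6055, 0.0401, 0.0037]
orientation: [179.8, -0.1, -103.1]
force: [-0.1, -0.1, 0.0]
opening: 0.0872
gripper_force: 0.0
```

arm_command --steps '[{"translation": [0,0,0],"rotation": [0,0,0],"claw": 60},{"translation": [0,0,0],"rotation": [0,0,0],"claw": 40},{"translation": [0,0,0],"rotation": [0,0,0],"claw": 10},{"translation": [0,0,0],"rotation": [0,0,0],"claw": 10},{"translation": [0,0,0],"rotation": [0,0,0],"claw": 10}]'

```text
clock: 2.7
tool_pos: [0.6075, 0.0394, 0.0063]
orientation: [-179.9, 0.0, -103.2]
force: [-0.2, 0.1, -0.5]
opening: 0.0526
gripper_force: 0.0
```

arm_command --steps '[{"translation": [0,0,0],"rotation": [0,0,0],"claw": 10},{"translation": [0,0,0],"rotation": [0,0,0],"claw": 10},{"translation": [0,0,-2],"rotation": [0,0,0],"claw": 10},{"translation": [0,0,-6],"rotation": [0,0,0],"claw": 10},{"translation": [0,0,-12],"rotation": [0,0,0],"claw": 10}]'

```text
clock: 3.2
tool_pos: [0.6067, 0.0392, 0.0175]
orientation: [180.0, -0.0, -103.2]
force: [0.7, 0.0, -2.3]
opening: 0.0241
gripper_force: 30.0
```

arm_command --steps '[{"translation": [0,0,-20],"rotation": [0,0,0],"claw": 10},{"translation": [0,0,-45],"rotation": [0,0,0],"claw": 10},{"translation": [0,0,-75],"rotation": [0,0,0],"claw": 10},{"translation": [0,0,-100],"rotation": [0,0,0],"claw": 10},{"translation": [0,0,-115],"rotation": [0,0,0],"claw": 10}]'

```text
clock: 3.7
tool_pos: [0.6078, 0.0395, 0.1354]
orientation: [-179.9, 0.1, -103.2]
force: [0.2, 0.7, -1.8]
opening: 0.0237
gripper_force: 30.0
```

```bash
python3 - <<'E'
from h import *
ps=[]
for n in("top","side"):
    p,d=shot(n,n+"2");W=cloud(n,d)
    o=ctrl.get_obs();T=o["tool_pos"];z=T[2]
    ax=np.array([np.cos(np.radians(76.5)),np.sin(np.radians(76.5))]);nn=np.array([-ax[1],ax[0]])
    r=W[...,:2]-T[:2];s=r@ax;q=r@nn
    for a,b in((-.20,-.12),(-.12,-.06),(.05,.12)):
        m=(s>a)&(s<b)&(abs(q)<.045)&(W[...,2]>z-.03)&(W[...,2]<z+.04)
        if m.sum(): P=np.c_[s[m],q[m],W[...,2][m]]*1000;print(n,a,m.sum(),np.round(np.median(P,0),1),np.round(P.min(0),1),np.round(P.max(0),1))
go([483.5,-44.8,130],-73.9)
cv2.imwrite('pics/s2.png',np.hstack([cv2.resize(cv2.imread(f'pics/{n}2.png'),(400,300)) for n in("top","side")]))
E
```

```text
top -0.2 424 [-152.9    4.4  148.9] [-188.5  -10.4  128.9] [-120.2   14.   154. ]
top -0.12 381 [-90.2   4.6 149. ] [-119.9  -10.2  128.3] [-60.1  14.3 153.6]
top 0.05 455 [ 85.6  10.4 139.9] [ 59.  -19.9 129.7] [109.9  37.6 143.4]
side -0.2 536 [-152.5   -7.8  149.1] [-186.5  -15.5  128.4] [-120.2    9.7  153.3]
side -0.12 491 [-89.7  -7.7 149.4] [-119.9  -15.2  128.4] [-60.4   9.4 153.6]
side 0.05 675 [ 84.9  -4.  141. ] [ 58.1 -36.5 128.5] [110.5  31.1 144.1]
trans [110.7 102.5   4.8] rot [-0.05  0.01 -5.85] f [ 0.8 -0.4 -1.8] pos [608.5  39.7 135.5] [-1.798e+02  1.000e-01 -1.031e+02] t 3.8
```

View pics/s2.png

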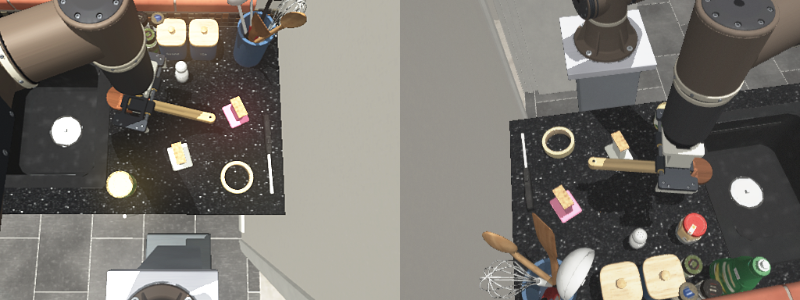

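The paddle is held level, about 12 cm up, band ~2 mm from the grip toward the handle; the rest is clear below. Carrying it over.

arm_command --steps '[{"translation": [14,13,0],"rotation": [0,0,-0.7],"claw": 10},{"translation": [32,30,0],"rotation": [0,0,-1.7],"claw": 10},{"translation": [52,49,0],"rotation": [0,0,-2.8],"claw": 10},{"translation": [72,68,0],"rotation": [0,0,-3.9],"claw": 10},{"translation": [90,85,0],"rotation": [0,0,-4.9],"claw": 10}]'

```text
clock: 4.3
tool_pos: [0.5018, -0.0297, 0.1314]
orientation: [179.9, 0.0, -78.5]
force: [0.4, -1.5, -2.0]
opening: 0.0241
gripper_force: 30.0
```

arm_command --steps '[{"translation": [11,15,0],"rotation": [0,0,-0.6],"claw": 10},{"translation": [18,26,0],"rotation": [0,0,-0.9],"claw": 10},{"translation": [18,26,0],"rotation": [0,0,-0.9],"claw": 10},{"translation": [18,26,0],"rotation": [0,0,-0.9],"claw": 10}]'

```text
clock: 4.7
tool_pos: [0.4817, -0.0518, 0.1322]
orientation: [180.0, 0.0, -74.2]
force: [0.4, 0.3, -1.7]
opening: 0.0235
gripper_force: 30.0
```

```bash
cat > m.py <<'E'
from h import *
go([483,-43,110],-73.9)
o=ctrl.get_obs();C=np.array([.4835,-.0448])
for n in("top","side"):
    p,d=shot(n,n+"3");W=cloud(n,d);z=o["tool_pos"][2]
    ax=np.array([np.cos(np.radians(106.1)),np.sin(np.radians(106.1))]);nn=np.array([-ax[1],ax[0]])
    r=W[...,:2]-C;s=r@ax;q=r@nn
    m=(s>-.25)&(s<-.06)&(abs(q)<.05)&(W[...,2]>z+.008)&(W[...,2]<z+.03)
    b=(s>.06)&(s<.16)&(abs(q)<.06)&(W[...,2]>z-.008)&(W[...,2]<z+.018)
    P=W[m]*1000
    R=cv2.minAreaRect(P[:,:2].astype(np.float32));v=np.linalg.svd(P-P.mean(0),full_matrices=False)[2][0];v*=np.sign(v[1])
    print(n,"handle z",np.median(P[:,2]),"yaw",np.degrees(np.arctan2(v[1],v[0])),"tilt",np.degrees(np.arcsin(v[2])),"end s",s[m].min()*1000,"q mid",(q[m].min()+q[m].max())*500,"blade end",s[b].max()*1000 if b.any() else None)
E
python3 m.py
```

```text
trans [-8.1 -3.6 22.2] rot [ 0.    0.   -0.07] f [ 0.4  0.3 -1.7] pos [481.7 -51.8 132.2] [180.    0.  -74.2] t 4.7
top handle z 146.27566783363142 yaw 105.6081854739416 tilt 0.057599848231172396 end s -194.07171955786856 q mid 5.093618689293005 blade end 105.10381275155723
side handle z 144.83011023139 yaw 105.39396205294972 tilt 0.19844306665445527 end s -194.42274168391756 q mid 1.517004557011023 blade end 102.81237700252355
```

arm_command --steps '[{"translation": [-5,-2,8],"rotation": [0,0,-0.05],"claw": 10},{"translation": [-9,-3,18],"rotation": [0,0,-0.05],"claw": 10},{"translation": [-9,-3,28],"rotation": [0,0,-0.05],"claw": 10},{"translation": [-9,-3,35],"rotation": [0,0,-0.05],"claw": 10},{"translation": [-9,-3,35],"rotation": [0,0,-0.05],"claw": 10}]'

```text
clock: 5.3
tool_pos: [0.4813, -0.0424, 0.096]
orientation: [179.8, 0.0, -73.9]
force: [-0.3, 0.1, -1.2]
opening: 0.0239
gripper_force: 30.0
```

```bash
python3 m.py
```

```text
trans [  1.1  -1.4 -14. ] rot [ 0.03  0.   -0.  ] f [-0.3  0.1 -1.2] pos [481.3 -42.4  96. ] [179.8   0.  -73.9] t 5.3
top handle z 110.0970145748815 yaw 106.13337812164012 tilt 0.20278388550046347 end s -183.41396671551848 q mid 1.9932297427361807 blade end 113.71475582572884
side handle z 109.25439481469907 yaw 105.7504907319718 tilt 0.05582757769277199 end s -185.5646334764715 q mid -1.63590723463403 blade end 112.73386944631568
```

arm_command --steps '[{"translation": [0,0,2],"rotation": [0,0,0],"claw": 10},{"translation": [0,0,4],"rotation": [0,0,0],"claw": 10},{"translation": [0,0,5],"rotation": [0,0,0],"claw": 10},{"translation": [0,0,5],"rotation": [0,0,0],"claw": 10}]'

```text
clock: 5.8
tool_pos: [0.4822, -0.0423, 0.0925]
orientation: [-180.0, 0.0, -73.9]
force: [0.1, 0.1, -1.4]
opening: 0.0235
gripper_force: 30.0
```

arm_command --steps '[{"translation": [0,0,1],"rotation": [0,0,0],"claw": 10},{"translation": [0,0,1],"rotation": [0,0,0],"claw": 10}]'

```text
clock: 6.0
tool_pos: [0.4822, -0.0423, 0.0915]
orientation: [180.0, 0.0, -73.9]
force: [-0.7, 0.8, -2.7]
opening: 0.0239
gripper_force: 30.0
```

arm_command --steps '[{"translation": [0,0,1],"rotation": [0,0,0],"claw": 10},{"translation": [0,0,1],"rotation": [0,0,0],"claw": 10}]'

```text
clock: 6.2
tool_pos: [0.4822, -0.0423, 0.0905]
orientation: [180.0, 0.0, -73.9]
force: [-0.4, 0.9, -0.8]
opening: 0.0237
gripper_force: 30.0
```

arm_command --steps '[{"translation": [0,0,0.7],"rotation": [0,0,0],"claw": 10},{"translation": [0,0,0.7],"rotation": [0,0,0],"claw": 10}]'

```text
clock: 6.4
tool_pos: [0.4822, -0.0423, 0.0898]
orientation: [180.0, -0.0, -73.9]
force: [0.2, -0.1, -2.2]
opening: 0.024
gripper_force: 30.0
```

arm_command --steps '[{"translation": [0,0,0.7],"rotation": [0,0,0],"claw": 10},{"translation": [0,0,0.7],"rotation": [0,0,0],"claw": 10}]'

```text
clock: 6.6
tool_pos: [0.4823, -0.0422, 0.0894]
orientation: [-180.0, -0.0, -73.9]
force: [-1.4, -0.1, 2.5]
opening: 0.0239
gripper_force: 30.0
```

arm_command --steps '[{"translation": [0,0,0.7],"rotation": [0,0,0],"claw": 10},{"translation": [0,0,0.7],"rotation": [0,0,0],"claw": 10}]'

```text
clock: 6.8
tool_pos: [0.4824, -0.0422, 0.0893]
orientation: [-180.0, -0.0, -73.9]
force: [-5.2, 1.9, 10.2]
opening: 0.0239
gripper_force: 30.0
```

```bash
python3 m.py
```

```text
trans [  0.9  -0.4 -20.7] rot [-0. -0.  0.] f [-5.2  1.9 10.2] pos [482.4 -42.2  89.3] [-180.    -0.   -73.9] t 6.8
top handle z 103.65593703036782 yaw 106.12992698872267 tilt 0.08817748959870213 end s -184.54315650137914 q mid 1.0533789894544243 blade end 114.31302290666694
side handle z 102.01356908745598 yaw 105.77847246828904 tilt 0.24182878967555185 end s -184.8467261217606 q mid -2.015290232099117 blade end 112.53852289401318
```

Contact is felt at 10 N; easing off a little and releasing.

arm_command --steps '[{"translation": [0,0,-0.6],"rotation": [0,0,0],"claw": 10},{"translation": [0,0,-0.6],"rotation": [0,0,0],"claw": 26},{"translation": [0,0,-0.6],"rotation": [0,0,0],"claw": 34},{"translation": [0,0,-0.6],"rotation": [0,0,0],"claw": 45},{"translation": [0,0,-0.6],"rotation": [0,0,0],"claw": 50}]'

```text
clock: 7.4
tool_pos: [0.4823, -0.0423, 0.089]
orientation: [180.0, -0.0, -73.9]
force: [-0.1, -0.2, -1.0]
opening: 0.0445
gripper_force: 0.0
```

```bash
python3 m.py
```

```text
trans [  0.9  -0.5 -21. ] rot [ 0. -0. -0.] f [-0.1 -0.2 -1. ] pos [482.3 -42.3  89. ] [180.   -0.  -73.9] t 7.4
top handle z 103.54153764867867 yaw 105.99182764890735 tilt -0.14919480782926853 end s -184.95194854727933 q mid 1.1259537141516074 blade end 114.28201020303892
side handle z 102.17841776345018 yaw 105.76649683892973 tilt -0.004833763385899705 end s -185.41517549084423 q mid -2.0902016251349784 blade end 113.14753361906372
```

It balances on its own; retreating straight up.

arm_command --steps '[{"translation": [0,0,0],"rotation": [0,0,0],"claw": 60},{"translation": [0,0,-10],"rotation": [0,0,0],"claw": 60},{"translation": [0,0,-30],"rotation": [0,0,0],"claw": 60},{"translation": [0,0,-60],"rotation": [0,0,0],"claw": 60},{"translation": [0,0,-100],"rotation": [0,0,0],"claw": 60}]'

```text
clock: 8.0
tool_pos: [0.4812, -0.0425, 0.1897]
orientation: [179.8, 0.0, -73.9]
force: [2.0, 0.8, -0.3]
opening: 0.06
gripper_force: 0.0
```

arm_command --steps '[{"translation": [0,0,-30],"rotation": [0,0,0],"claw": 60},{"translation": [0,0,-50],"rotation": [0,0,0],"claw": 60},{"translation": [0,0,-50],"rotation": [0,0,0],"claw": 60},{"translation": [0,0,-50],"rotation": [0,0,0],"claw": 60},{"translation": [0,0,-50],"rotation": [0,0,0],"claw": 60}]'

```text
clock: 8.5
tool_pos: [0.4817, -0.0423, 0.2385]
orientation: [179.9, 0.0, -73.9]
force: [-0.6, -0.1, -0.7]
opening: 0.0602
gripper_force: 0.0
```

```bash
sed -i 's/z=o\["tool_pos"\]\[2\]/z=.0885/' m.py; python3 m.py; python3 -c "
import cv2,numpy as np
cv2.imwrite('pics/s3.png',np.hstack([cv2.resize(cv2.imread(f'pics/{n}3.png'),(400,300)) for n in('top','side')]))"
```

```text
trans [  1.   -1.2 128.5] rot [ 0.01  0.   -0.01] f [-0.6 -0.1 -0.7] pos [481.7 -42.3 238.5] [179.9   0.  -73.9] t 8.5
top handle z 103.54681763643275 yaw 106.04616324946412 tilt -0.2060791975547602 end s -184.94516230613158 q mid 1.377187839838206 blade end 114.49994205582712
side handle z 101.97748382115424 yaw 105.5809935536293 tilt 0.11279824875017364 end s -185.41029330594182 q mid -1.8314873783065073 blade end 112.30732822286564
```

View pics/s3.png

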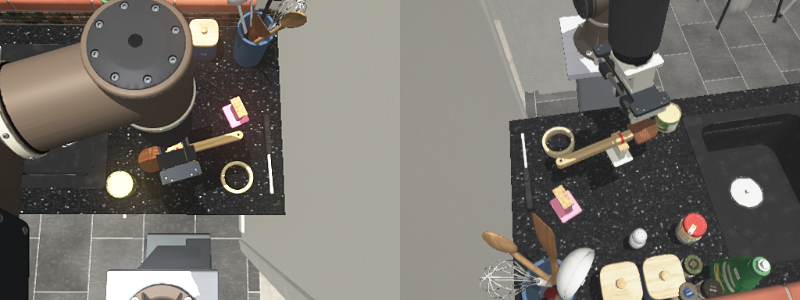

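The paddle lies level on the ridge, with the red band at side-half (621,140) over the cork, and the gripper well above it. The tin, tape and lighter have not moved.

```bash
python3 -c "
from plant import ctrl
print(ctrl.close_job())"
```

```text
the job is handed in; nothing more can be done
None
```

The paddle is balanced level across the white rest's cork ridge (tilt about 0.2°, band within roughly 2 mm of centre). It is released with the arm clear; the tin, tape and lighter were not touched. I handed the job in at about 8.6 s, and no verdict came back.

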